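Peel a paint liner off the stuck stack and hold it out for pouring

TASK

Fold the blue dust cover of the liner rack back until it stands upright by itself and leave it so. Then peel the top paint liner off the stuck stack by its orange corner tab, raising that corner well clear while the opposite corner still rests on the stack, lift it away without bringing up or shifting the liners below, and carry it over to the round green mat. Finish while still holding it by the tab: level, centred over the mat about 15 cm up, touching nothing else, with the other things on the bench left alone.

Things in the scene. Friction and masses are not known exactly. Their poses are not given: they have to be found in the camera images.
- rack: Dark steel rack fixed to the bench, base plate 250 (x) x 200 (y) x 10 mm, holding the liner stack between guides 23 mm high. Origin: centre of the base plate's underside, on the bench. Its +y side has two hinge posts 94 mm high; the cover's hinge line runs along the rack's x at y = 105, z = 92 mm. Place and yaw vary.
- cover (a joint): Angle of the blue dust cover, a flat sheet 196 mm along the rack's x, reaching 200 mm from its hinge, 5 mm thick, 0.2 kg. 0 = level over the stack, free edge toward the rack's -y; it grows as the free edge rises; 1.57 = upright; stop at 2.1. Starts ajar, 0.5 to 0.85. A stiff friction hinge (about 0.35 N m) keeps it wherever it is left.
- cover_edge (a point): Middle of the cover's free edge (yellow), moving with the cover, 200 mm from the hinge line. The cover can be pushed up with shut fingers set against this edge from the rack's -y side, moving toward +y and rising with it (some 4 to 9 N).
- cover_hinge (a point): Middle of the cover's hinge line.
- stack: The lower liners: one loose nested block 200 (x) x 150 (y) x 45 mm, 0.8 kg, on the rack's base plate between the guides, axes as the rack's. Origin: centre of its underside; its rim top is at z = 45 mm. Green tacky paint beads, one at mid-length of each side, stand 5 mm above the rim and grip the top liner's edge (1 to 1.5 N each) until it has risen about 5 mm there.
- liner: The top liner: stiff white formed tray, about 80 g, 200 (x) x 150 (y) mm over its flat rim, rim 4 mm thick, well 16 mm deep with sloping walls, axes as the rack's at the start. Origin: centre of the floor's underside; z up when level; rim underside at z = 12 mm. The orange tab is at its +x, -y corner.
- tab (a point): Middle of the orange upright tab, at (109, -82, 34) mm in the liner's frame, axes as the liner's. A fin 10 mm thick, 32 long, 32 tall (z 16 to 48 mm) just outside the corner, its length along (0.8, -0.6) in the liner's frame: pinch it from above across its thickness, along (0.6, 0.8). The tongue and rim below it have their top at z = 16 mm.
- tab_corner (a point): Liner's rim corner beside the tab, on the rim's underside, at (100, -75, 12) mm in the liner's frame.
- far_corner (a point): Opposite rim corner, on the rim's underside, at (-100, 75, 12) mm in the liner's frame: the point about which the liner tips when peeled.
- mat: Round green pouring mat fixed to the bench, 130 mm across, 4 mm thick. Origin: centre of its underside.
- tin: Steel paint tin, 90 mm across, 100 mm tall, loose; bystander. Origin: centre of its underside.
- jar: Amber jar, 64 mm across, 110 mm tall, loose; bystander. Origin: centre of its underside.
- mug: Blue mug, 80 mm across, 90 mm tall, loose; bystander. Origin: centre of its underside.
- sanding_block: Cork sanding block 110 x 65 x 30 mm, loose; bystander. Origin: centre of its underside.
- paint_brush: Flat paint brush lying along its x axis, loose; bystander. Origin: centre of its underside.
- scraper: Flat scraper lying along its x axis, loose; bystander. Origin: centre of its underside.
Not all that is in view belongs to the job. Leave any black look-alike of the stack alone. There is more than one size of the mat; the one meant has the size given above.

How it is judged:
On the way, in this order (a step that is already met when the one before it is completed fails the run):
1. the cover stands upright (within 0.2 rad) and stays still (value of joint cover between 1.37 and 1.77 rad and velocity of joint cover between -0.05 and 0.05 rad/s), for 0.3 s.
2. the tab corner of the top liner is raised at least 25 mm off the stack while the opposite corner is within 10 mm of its place on it (z of tab_corner in the frame of stack above 0.07 m and z of far_corner in the frame of stack below 0.055 m), for 0.1 s.
3. the whole top liner is clear of the stack (z of each of tab_corner, far_corner in the frame of stack above 0.07 m and contact force between liner and stack below 0.05 N), for 0.1 s.
At the end, for the whole second after the job is handed in: Cover upright (1.37-1.77 rad); lower liners flat, within 20 mm of their start; top liner held in the fingers, still, level within 0.2 rad, centre within 45 mm of the mat's centre horizontally, underside 90-220 mm above the bench, touching only the fingers (value of joint cover between 1.37 and 1.77 rad and distance of stack from where it was at the start of the episode below 0.02 m and angle between stack's own z axis and vertical below 0.08 rad and horizontal distance between liner and mat below 0.045 m and height (world z) of liner between 0.09 and 0.22 m and angle between liner's own z axis and vertical below 0.2 rad and linear speed of liner below 0.05 m/s and contact force between liner and the fingers above 1 N and contact force between liner and stack below 0.05 N and contact force between liner and rack below 0.05 N and contact force between liner and mat below 0.05 N and contact force between liner and tin below 0.05 N and contact force between liner and jar below 0.05 N and contact force between liner and mug below 0.05 N and contact force between liner and sanding_block below 0.05 N and contact force between liner and paint_brush below 0.05 N and contact force between liner and scraper below 0.05 N); the arm keeps its last pose, push and grip.
It fails at once if the lower liners are lifted or dragged more than 30 mm (distance of stack from where it was at the start of the episode above 0.03 m).
It fails at once if a bystander (tin, jar, mug, sanding block, brush, scraper) is moved more than 30 mm (distance of any of tin, jar, mug, sanding_block, paint_brush, scraper from where it was at the start of the episode above 0.03 m).
It also fails if it takes over 59 s, if anything falls off the work surface, if the arm or the gripper's body presses on something with over 40 N, if the wrist force passes 120 N, or if a joint passes its speed limit or range.

ROBOT

A 7-joint arm with a two-finger parallel gripper is mounted at the origin on the work surface. World frame = base frame: x ahead of the robot, y to its left, z up, the work surface at z = 0. Lengths are in m, angles in rad, forces in N, time in s.
With the tool pointing down it reaches from about 0.4 to 0.925 m from the base axis. Payload 5.6 kg.
Tool frame: the origin (TCP) lies midway between the tips of the shut fingers; the grasp point (between the pads) lies manip.grasp_offset behind it (manip.grasp_offset is the distance from the TCP to the grasp point, in m); x points along the fingers, y is the direction in which the jaws open and shut, and the axes are right-handed (so a half turn about x gives the same grasp; the last joint's range is limited). The gripper opens to 85 mm and grips with 20 to 120 N. Pads are 22 mm wide; open, the fingers measure 114 mm over their backs; the gripper's body (76 mm by 85 mm) begins 54 mm behind the grasp point. The pads swing forward as they close: fully open they stand 13 mm farther back than shut.
Start: joints at [-1.187, 0.468, -0.012, 1.603, 0.006, 1.071, -0.056], TCP at [0.269, 0.592, 0.2] pointing down, gripper open.
Joint ranges: [-2.53, 2.53], [-0.31, 2.02], [-1.57, 1.55], [0.28, 2.44], [-1.29, 4.43], [0.15, 1.84], [-2.92, 2.92]. Speed limits (rad/s): [2.57, 2.57, 3.14, 3.14, 3.14, 3.14, 3.14].

INTERFACE

Orientations are given as a unit quaternion [x, y, z, w].
In Python, from station import readout, cams, manip gives the robot as it stands. The module is installed in compiled form; this text tells all that it offers.
- The arm moves only by the tool apply_moves, never from a script. Its argument "commands" is a list of rows, each a list of 2 entries, a list of its own where there are three numbers: the shift along the world's x, y, z in mm, then the turn about the world's z in degrees. A call has 1 to 10 rows; each row is the pose to reach, as a shift and turn from the pose measured when the call began; what a row does not reach only later rows make up. A row lasts 1/10 s, in which the tool goes at most 50 mm and 8.59 degrees, less where a joint would pass 70% of its speed; a pose out of reach is approached as far as the arm can. A call with a gripper value outside its range is refused whole. "fingers" is the closure in counts, from 0 (fully open) to 255 (shut), set as the call begins (left out, the last holds). The fingers move at their own pace and stop on an object; the grip force is fixed at half the most. Time passes only in rows, so rows that repeat a pose let the fingers close. It gives the time, the measured TCP pose, the force and the opening at its end, in the units of the state.
- readout.state(): the state, without advancing time (a new reading comes with each control period).
- cams.camera(name): name is "scene" or "top" or "wrist"; returns (picture, depth): 420x560x3 uint8, red, green, blue; 420x560 float32, m along the optical axis (not along the pixel's ray), 0 where there is no reading.
- cams.camera_info(name): a dict with "intrinsics" (3x3 intrinsics, pixels), "extrinsics" (4x4, takes a point from world to camera coordinates); the wrist camera has in their place "mount" (4x4, takes a point from camera to tool coordinates, whose origin is the TCP and whose axes are the tool frame's). Camera axes: x right, y down, z forward; pixel columns grow to the right and rows downward; lengths in m; the calibration is good to about 2 mm. A picture is of the moment at which its call begins: read the wrist's pose just before it. camera_info takes no time and is no camera call.
- manip.finish_job(): hands the job in, once; it reports no verdict.
The state is a dict: "clock": time; "joint_pos": joint angles; "dq": joint speeds; "effort": joint torques, N m; "eef_pos": TCP position; "orientation": TCP orientation; "contact_force": force on the tool from outside, world axes, zero at the start; "moment": the same for the moment, N m; "opening": finger opening in m.
Only numpy, scipy, OpenCV 4.12 (cv2) and the standard library are available. Lean on these libraries where they do the work, as an engineer would, in place of code of your own. Each camera call takes 0.05 s, during which the arm holds its last target.

## Working session

There is one attempt and no reset: what is moved stays moved. The work goes in short steps, Python scripts to look and compute and a tool call to move; the robot and the scene stay as the last step left them, time stands still between calls to the robot, and variables do not carry over. Pictures are saved under pics/ and viewed, and the job is handed in when it is done.

Besides the shell and the picture viewer there is one more tool, called after ">>>" in YAML: its name, and indented under it one key for each argument. apply_moves: Moves the arm, as the interface text tells. Its arguments: {"type":"object","properties":{"commands":{"type":"array"},"fingers":{"type":"number"}},"required":["commands"]}

```bash
mkdir -p pics
python3 - <<'E'
from station import readout, cams, manip
import cv2, numpy as np
s=readout.state(); print(s, manip.grasp_offset)
for n in ["scene","top"]:
    p,d=cams.camera(n); cv2.imwrite(f"pics/{n}0.png",p[:,:,::-1]); np.savez(f"{n}0.npz",p=p,d=d)
    i=cams.camera_info(n); print(n,i)
print(cams.camera_info("wrist"))
E
```

```text
{'clock': 0.0, 'joint_pos': array([-1.18701052,  0.46836262, -0.01157168,  1.6036606 ,  0.00600129,
        1.07140154, -0.05629933]), 'dq': array([ 0.00052328, -0.00099578, -0.00161884, -0.0003452 , -0.00055513,
       -0.00060581, -0.0007742 ]), 'effort': array([-3.22278515e-05, -5.32380331e+01,  2.13585421e-02, -2.51295197e+01,
        1.13998973e-02,  7.87531579e-03, -7.28103402e-06]), 'eef_pos': array([0.26888875, 0.59108107, 0.19873251]), 'orientation': array([ 0.1491502 ,  0.69114681, -0.15041005,  0.69097549]), 'contact_force': array([-0.27252629, -0.37690083,  0.7049346 ]), 'moment': array([ 0.01637901, -0.00111549,  0.03561773]), 'opening': 0.08572732236988832} 0.0187
scene {'intrinsics': array([[544.64179106,   0.        , 281.10081543],
       [  0.        , 544.64179106, 211.13556508],
       [  0.        ,   0.        ,   1.        ]]), 'extrinsics': array([[-0.84850277,  0.52916891,  0.00482836,  0.43133084],
       [ 0.31712828,  0.51576536, -0.7958742 , -0.05890892],
       [-0.42364218, -0.67377026, -0.60544277,  1.66996663],
       [ 0.        ,  0.        ,  0.   
[... 277 characters left out ...]
  [-0.97863386, -0.01571645, -0.20500916,  0.47127211],
       [ 0.20506127, -0.00176206, -0.97874755,  1.55857501],
       [ 0.        ,  0.        ,  0.        ,  1.        ]])}
{'intrinsics': array([[317.93580389,   0.        , 289.93342916],
       [  0.        , 317.93580389, 209.85249763],
       [  0.        ,   0.        ,   1.        ]]), 'mount': array([[ 4.67323353e-04, -3.02162203e-01,  9.53256411e-01,
        -1.73968773e-01],
       [ 9.99999316e-01, -8.80462922e-04, -7.69326742e-04,
        -2.69639107e-05],
       [ 1.07176839e-03,  9.53256119e-01,  3.02161585e-01,
        -7.66149773e-02],
       [ 0.00000000e+00,  0.00000000e+00,  0.00000000e+00,
         1.00000000e+00]])}
```

View pics/scene0.png

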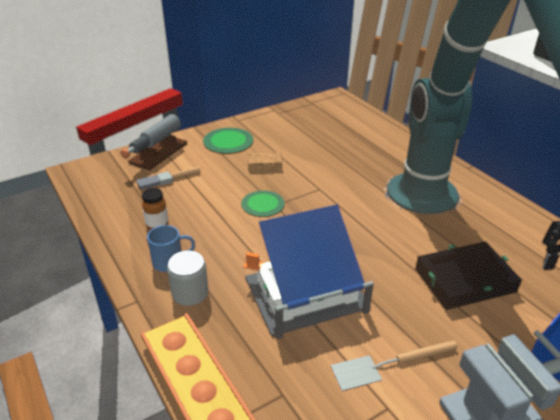

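View pics/top0.png

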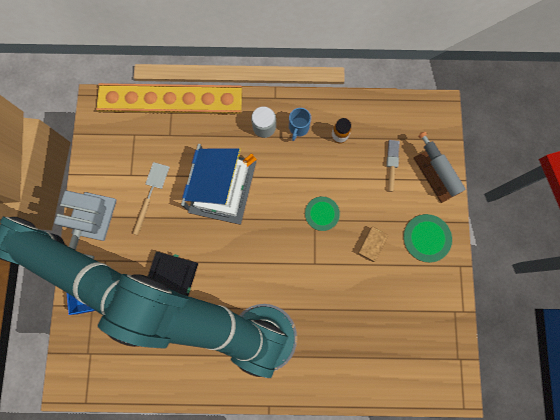

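The top view shows the blue cover at about (213,175) with the orange tab at (250,160). The mats are at (322,213), which is small, and (428,238), which is large. The black look-alike is at (172,272).

```bash
cat > h.py <<'E'
import numpy as np, cv2
from station import readout, cams, manip
from scipy.spatial.transform import Rotation as R
def cloud(n,d):
    i=cams.camera_info(n);K=i["intrinsics"]
    if n=="wrist":
        s=readout.state();T=np.eye(4);T[:3,:3]=R.from_quat(s["orientation"]).as_matrix();T[:3,3]=s["eef_pos"];C=T@i["mount"]
    else: C=np.linalg.inv(i["extrinsics"])
    v,u=np.mgrid[:d.shape[0],:d.shape[1]]
    P=np.stack([(u-K[0,2])/K[0,0]*d,(v-K[1,2])/K[1,1]*d,d],-1)
    W=P@C[:3,:3].T+C[:3,3]; W[d==0]=np.nan; return W
def mask(p,lo,hi):
    return cv2.inRange(cv2.cvtColor(p,cv2.COLOR_RGB2HSV),lo,hi)>0
def comps(m,mn=20):
    n,l,s,c=cv2.connectedComponentsWithStats(m.astype(np.uint8))
    return [(l==k,c[k],s[k,4]) for k in range(1,n) if s[k,4]>=mn]
E
python3 - <<'E'
from h import *
np.set_printoptions(precision=4,suppress=True)
cols={"green":((45,100,60),(80,255,255)),"blue":((105,120,50),(125,255,255)),"orange":((5,190,150),(18,255,255)),"yellow":((22,120,120),(35,255,255))}
for n in ["top","scene"]:
    z=np.load(n+"0.npz");p,d=z["p"],z["d"];W=cloud(n,d)
    for c,(lo,hi) in cols.items():
        for m,ct,a in comps(mask(p,lo,hi),15):
            q=W[m];q=q[~np.isnan(q[:,0])]
            if len(q)and q[:,2].max()>-0.1: print(n,c,ct.round(),a,np.median(q,0),q.min(0),q.max(0))
E
```

```text
top green [322. 213.] 898 [ 0.4436 -0.2077  0.0037] [ 0.3802 -0.2675 -0.0093] [ 0.5063 -0.1449  0.0156]
top green [427. 238.] 1764 [ 0.358  -0.5925  0.0055] [ 0.2732 -0.6796 -0.0094] [ 0.4463 -0.506   0.0177]
top blue [303. 114.] 46 [ 0.8148 -0.1317  0.0481] [ 0.8032 -0.1474  0.0019] [ 0.8229 -0.1137  0.0829]
top blue [211. 175.] 2238 [0.5409 0.1836 0.1522] [0.4349 0.0897 0.0906] [0.6539 0.2884 0.2105]
top blue [ 76. 306.] 304 [0.0968 0.6558 0.0375] [ 0.0717  0.2974 -0.0032] [0.1417 0.6683 0.7469]
top orange [250. 159.] 76 [0.627  0.0595 0.0629] [ 0.6086  0.0419 -0.0087] [0.6662 0.0817 0.0969]
top yellow [169.  97.] 2133 [0.8826 0.3791 0.0312] [ 0.83    0.1048 -0.0062] [0.9307 0.6534 0.0448]
scene green [226. 139.] 716 [ 0.3652 -0.5939  0.0038] [ 0.28   -0.6752 -0.0051] [ 0.4451 -0.5184  0.0115]
scene green [263. 202.] 512 [ 0.4457 -0.2055  0.0027] [ 0.3958 -0.2571 -0.003 ] [ 0.4943 -0.1556  0.0097]
scene blue [250.  50.] 17683 [-0.1401 -1.3746 -0.0437] [-0.7926 -1.8133 -0.5491] [ 0.1128 -1.3413  0.2473]
scene blue [517. 134.] 9579 [-0.7006 -0.1774 -0.0921] [-0.7234 -0.4455 -0.3231] [-0.0274  0.0903  0.3063]
scene blue [311. 255.] 6703 [0.55   0.1923 0.1456] [0.4375 0.0895 0.0917] [0.6536 0.293  0.2032]
scene blue [554. 333.] 326 [0.1589 0.5744 0.0087] [0.0992 0.5401 0.0005] [0.229  0.6035 0.0744]
scene blue [542. 352.] 269 [0.2458 0.6023 0.0468] [0.2379 0.5851 0.02  ] [0.2526 0.6266 0.0719]
scene blue [557. 376.] 32 [0.2371 0.6451 0.0109] [0.2323 0.6396 0.001 ] [0.2429 0.6504 0.0198]
scene yellow [193. 372.] 3215 [0.8765 0.2617 0.031 ] [ 0.834   0.0772 -0.0035] [0.9254 0.4061 0.0368]
```

Run:
```python
from h import *
z=np.load("top0.npz")["p"][:,:,::-1]; a=cv2.resize(z[135:235,165:350],None,fx=4.3,fy=4.3,interpolation=cv2.INTER_CUBIC); cv2.imwrite("pics/c1.png",a)
z=np.load("scene0.npz")["p"][:,:,::-1]; a=cv2.resize(z[190:340,225:385],None,fx=4,fy=4,interpolation=cv2.INTER_CUBIC); cv2.imwrite("pics/c2.png",a)
```

```text
(no output)
```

View pics/c1.png

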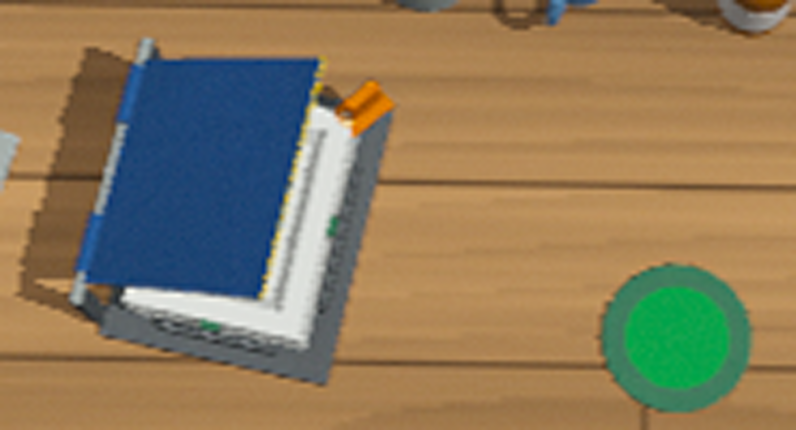

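View pics/c2.png

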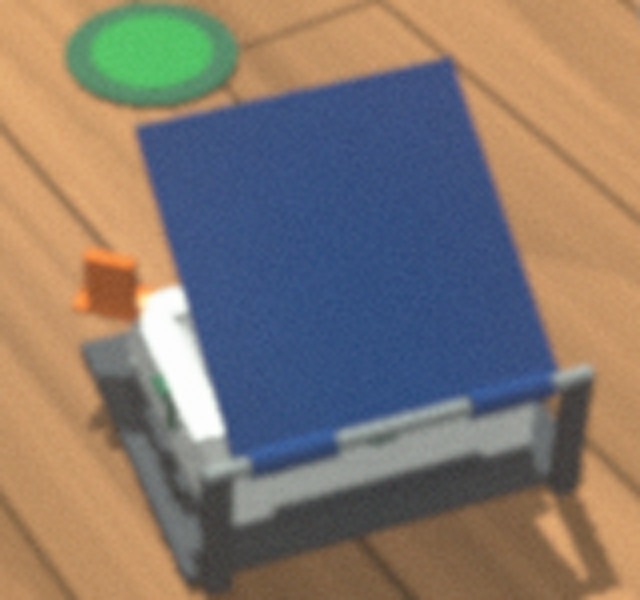

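Mat choice: the small one at (322,213) has mask extents of about 126 mm, against 173 mm for the large one. That makes (0.444,-0.206) the target. Next I'll measure the cover plane and the tab.

Run:
```python
from h import *
np.set_printoptions(precision=4,suppress=True)
for n,c0 in [("top",(211,175)),("scene",(311,255))]:
    z=np.load(n+"0.npz");p,d=z["p"],z["d"];W=cloud(n,d)
    m=[m for m,ct,a in comps(mask(p,(105,120,50),(125,255,255)),500) if np.hypot(*(ct-c0))<15][0]
    me=cv2.erode(m.astype(np.uint8),np.ones((5,5)))>0
    q=W[me];c=q.mean(0);nr=np.linalg.svd(q-c,full_matrices=False)[2][2];nr*=np.sign(nr[2])
    h=np.cross(nr,[0,0,1]);h/=np.linalg.norm(h);h*=np.sign(h[0])   # rack +x (toward world +x)
    s=np.cross(nr,h); 
    # project mask pixels on the plane by rays
    i=cams.camera_info(n);C=np.linalg.inv(i["extrinsics"]);K=i["intrinsics"]
    def ray(u,v):
        r=C[:3,:3]@np.array([(u-K[0,2])/K[0,0],(v-K[1,2])/K[1,1],1]);o=C[:3,3];return o+r*(((c-o)@nr)/(r@nr))
    cn=max(cv2.findContours(m.astype(np.uint8),0,2)[0],key=cv2.contourArea)
    pts=np.array([ray(*x[0]) for x in cn]);ab=np.stack([(pts-c)@h,(pts-c)@s],1)
    rect=cv2.minAreaRect((ab*1000).astype(np.float32))
    print(n,"tilt",np.arccos(nr[2]),"yaw",np.degrees(np.arctan2(h[1],h[0])),"n",nr,rect, "s",s)
    for b in cv2.boxPoints(rect)/1000: print(c+h*b[0]+s*b[1])
    # tab
    mo=mask(p,(3,150,120),(20,255,255))
    for m,ct,a in comps(mo,20):
        q=W[m];q=q[q[:,2]>0.05]
        if len(q) and np.hypot(*(q.mean(0)[:2]-[.63,.06]))<.06:print("tab",ct,a,len(q),q.mean(0),q[q[:,2]>0.08].mean(0),q.min(0),q.max(0))
```

```text
Traceback (most recent call last):
numpy.linalg.LinAlgError: SVD did not converge
```

```bash
cat > cov.py <<'E'
from h import *
np.set_printoptions(precision=4,suppress=True)
for n,c0 in [("top",(211,175)),("scene",(311,255))]:
    z=np.load(n+"0.npz");p,d=z["p"],z["d"];W=cloud(n,d)
    m=[m for m,ct,a in comps(mask(p,(105,120,50),(125,255,255)),500) if np.hypot(*(ct-c0))<15][0]
    me=cv2.erode(m.astype(np.uint8),np.ones((5,5)))>0
    q=W[me];q=q[~np.isnan(q[:,0])];c=q.mean(0);nr=np.linalg.svd(q-c,full_matrices=False)[2][2];nr*=np.sign(nr[2])
    h=np.cross(nr,[0,0,1]);h/=np.linalg.norm(h);h*=np.sign(h[0])   # rack +x (toward world +x)
    s=np.cross(nr,h)
    i=cams.camera_info(n);C=np.linalg.inv(i["extrinsics"]);K=i["intrinsics"]
    def ray(u,v):
        r=C[:3,:3]@np.array([(u-K[0,2])/K[0,0],(v-K[1,2])/K[1,1],1]);o=C[:3,3];return o+r*(((c-o)@nr)/(r@nr))
    cn=max(cv2.findContours(m.astype(np.uint8),0,2)[0],key=cv2.contourArea)
    pts=np.array([ray(*x[0]) for x in cn]);ab=np.stack([(pts-c)@h,(pts-c)@s],1)
    rect=cv2.minAreaRect((ab*1000).astype(np.float32))
    print(n,"tilt",np.arccos(nr[2]),"yaw",np.degrees(np.arctan2(h[1],h[0])),"n",nr,rect, "s",s)
    for b in cv2.boxPoints(rect)/1000: print(c+h*b[0]+s*b[1])
    for m,ct,a in comps(mask(p,(3,150,120),(20,255,255)),20):
        q=W[m];q=q[q[:,2]>0.05]
        if len(q) and np.hypot(*(q.mean(0)[:2]-[.63,.06]))<.06:print("tab",ct,a,len(q),q.mean(0),q[q[:,2]>0.08].mean(0),q.min(0),q.max(0))
E
python3 cov.py
```

```text
top tilt 0.5879726915757653 yaw -11.935605122309642 n [0.1147 0.5427 0.8321] ((-0.09694671630859375, 7.4617919921875), (192.67201232910156, 204.17112731933594), 0.3504716157913208) s [ 0.1721  0.8141 -0.5547]
[0.4661 0.2933 0.0911]
[0.4322 0.1268 0.2044]
[0.6209 0.0879 0.2037]
[0.6548 0.2544 0.0905]
tab [249.625  159.0938] 96 84 [0.6254 0.0618 0.0709] [0.6277 0.0638 0.0881] [0.6048 0.0419 0.0505] [0.6442 0.0854 0.0969]
scene tilt 0.5833670043247523 yaw -11.5500805956823 n [0.1103 0.5397 0.8346] ((-1.9519271850585938, -0.928741455078125), (199.1368865966797, 188.0745849609375), 89.77825164794922) s [ 0.1671  0.8177 -0.5508]
[0.4385 0.1296 0.201 ]
[0.6226 0.0913 0.2014]
[0.6567 0.254  0.0917]
[0.4725 0.2923 0.0913]
tab [251.724  260.7919] 221 205 [0.6345 0.0689 0.0722] [0.6325 0.0682 0.0874] [0.6103 0.0499 0.0537] [0.6534 0.0853 0.0944]
```

Cover angle is about 0.585 rad and rack yaw about -11.75°. The free-edge middle is at (0.528,0.110,0.203), and the predicted tab position agrees with the measured one. First I raise the arm and carry it round to the -y side with the fingers shut.

>>> apply_moves:
  commands:
    - [[0,0,50],0]
    - [[10,-20,100],2]
    - [[25,-60,150],4]
    - [[45,-105,150],6]
    - [[65,-150,150],8]
    - [[85,-195,150],10]
    - [[105,-240,150],12]
    - [[125,-285,150],12.75]
    - [[145,-325,150],12.75]
    - [[165,-368,150],12.75]
  fingers: 255

```text
clock: 1.1
eef_pos: [0.433, 0.2236, 0.3487]
orientation: [0.072, 0.703, -0.073, 0.703]
contact_force: [1.2, 0.3, 0.2]
opening: -0.0001
```

>>> apply_moves:
  commands:
    - [[21,-43,0],0]
    - [[42,-86,0],0]
    - [[63,-130,0],0]
    - [[83,-173,0],0]
    - [[83,-173,-45],0]
    - [[83,-173,-90],0]
    - [[83,-173,-130],0]
    - [[83,-173,-168],0]
    - [[83,-173,-170],0]
    - [[83,-173,-170],0]

```text
clock: 2.1
eef_pos: [0.5159, 0.0505, 0.1788]
orientation: [0.071, 0.704, -0.073, 0.703]
contact_force: [0.7, -0.3, 1.1]
opening: 0.0001
```

Run:
```python
from h import *
s=readout.state();print(s["eef_pos"],R.from_quat(s["orientation"]).as_matrix().round(3),s["contact_force"])
p,d=cams.camera("scene");cv2.imwrite("pics/s1.png",cv2.resize(p[120:360,180:420,::-1],None,fx=2.5,fy=2.5))
```

```text
[0.51589176 0.05049902 0.17876945] [[-0.002  0.203  0.979]
 [-0.002  0.979 -0.203]
 [-1.    -0.002 -0.001]] [ 0.73414637 -0.32782916  1.05869337]
```

View pics/s1.png

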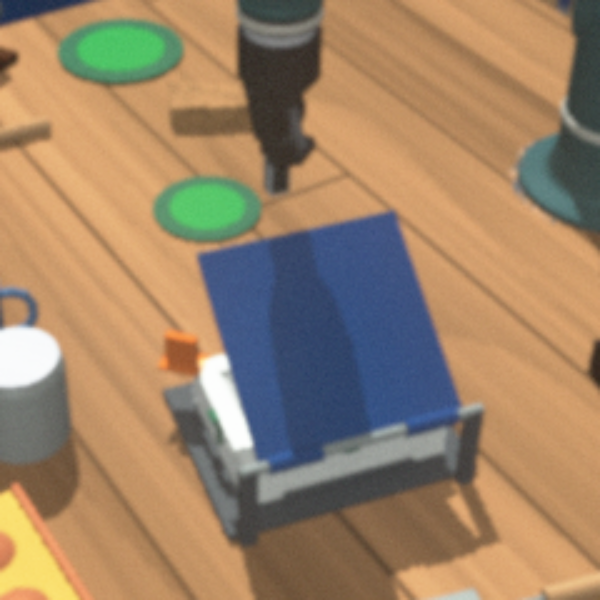

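The fingers are shut just outside the cover's free edge. Now I push up along the arc, first part.

>>> apply_moves:
  commands:
    - [[7,34,1],0]
    - [[9,45,1],0]
    - [[12,59,20],0]
    - [[15,72,34],0]
    - [[18,87,48],0]
    - [[21,103,59],0]
    - [[25,119,69],0]
    - [[28,137,77],0]
    - [[32,156,84],0]
    - [[32,156,84],0]

```text
clock: 3.15
eef_pos: [0.5495, 0.2107, 0.2654]
orientation: [0.071, 0.702, -0.07, 0.705]
contact_force: [0.0, 0.2, -0.5]
opening: 0.0002
```

```bash
cat > look.py <<'E'
from h import *
import sys
np.set_printoptions(precision=4,suppress=True)
s=readout.state();print(s["clock"],s["eef_pos"],s["contact_force"],s["opening"])
k=sys.argv[1]
for n in ["scene","top"]:
    p,d=cams.camera(n);np.savez(f"{n}{k}.npz",p=p,d=d);W=cloud(n,d)
    a=(p[120:360,180:420] if n=="scene" else p[110:270,140:400])[:,:,::-1]
    cv2.imwrite(f"pics/{n}{k}.png",cv2.resize(a,None,fx=2.5 if n=="scene" else 3,fy=2.5 if n=="scene" else 3))
    m=mask(p,(105,120,40),(125,255,255));m=cv2.erode(m.astype(np.uint8),np.ones((3,3)))>0
    q=W[m];b=np.array([.5625,.2735]);ex=np.array([.979,-.2036]);ey=np.array([.2036,.979])
    q=q[~np.isnan(q[:,0])];A=(q[:,:2]-b)@ey;X=(q[:,:2]-b)@ex
    g=(abs(X)<.1)&(A>-.22)&(A<.1)&(q[:,2]>.1)&(q[:,2]<.31);q=q[g];A=A[g]
    if len(q)>30:
        P=np.stack([A,q[:,2]],1);c=P.mean(0);v=np.linalg.svd(P-c,full_matrices=False)[2][0]
        v*=np.sign(v[1]);print(n,len(q),"cover",np.arctan2(v[1],-v[0]),"by mean",np.arctan2(c[1]-.092,-c[0]))
E
python3 look.py 2
```

```text
3.15 [0.5495 0.2107 0.2654] [ 0.0375  0.1852 -0.4528] 0.00020563307545533313
scene 6027 cover 0.5826559748876668 by mean 0.5809648851375061
top 1184 cover 0.591886278390483 by mean 0.5801611079893177
```

View pics/scene2.png

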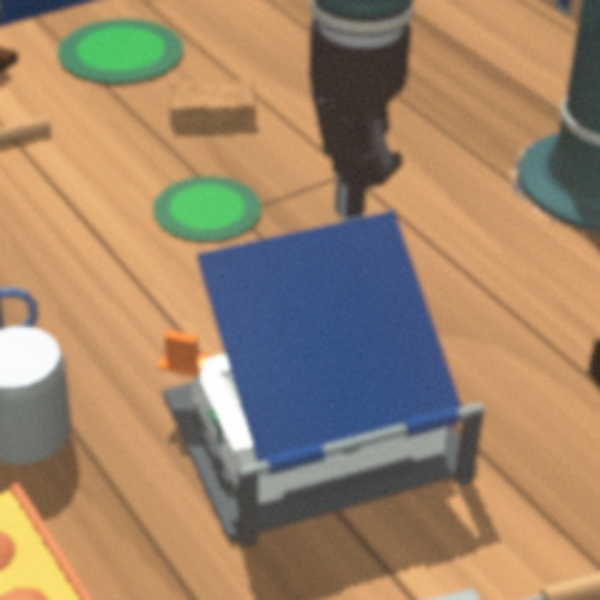

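The cover is still at 0.585 and the fingers went over the edge because I rose before the tapered tips touched it. I'll back out over the top and redo it with the tips about 40 mm below the edge.

>>> apply_moves:
  commands:
    - [[-9,-45,10],0]
    - [[-18,-88,10],0]
    - [[-27,-130,10],0]
    - [[-35,-167,5],0]
    - [[-35,-167,-40],0]
    - [[-35,-167,-80],0]
    - [[-35,-167,-103],0]
    - [[-35,-167,-103],0]

```text
clock: 4.05
eef_pos: [0.5107, 0.0381, 0.158]
orientation: [0.071, 0.705, -0.074, 0.701]
contact_force: [0.3, -0.8, 0.5]
opening: 0.0003
```

Run:
```python
from h import *
s=readout.state();print(s["eef_pos"],s["contact_force"])
i=cams.camera_info("scene")
for q in [s["eef_pos"],s["eef_pos"]+[0,0,.1],[.5285,.110,.203]]:
    c=i["extrinsics"]@np.r_[q,1];u=i["intrinsics"]@c[:3];print(u[:2]/u[2])
p,d=cams.camera("scene");cv2.imwrite("pics/s3.png",cv2.resize(p[120:360,180:420,::-1],None,fx=2.5,fy=2.5))
```

```text
[0.51068845 0.03807877 0.15797317] [ 0.2856856  -0.7543093   0.52722739]
[288.83645561 209.89192319]
[289.4114962  175.74909587]
[299.45210818 212.8209204 ]
```

View pics/s3.png

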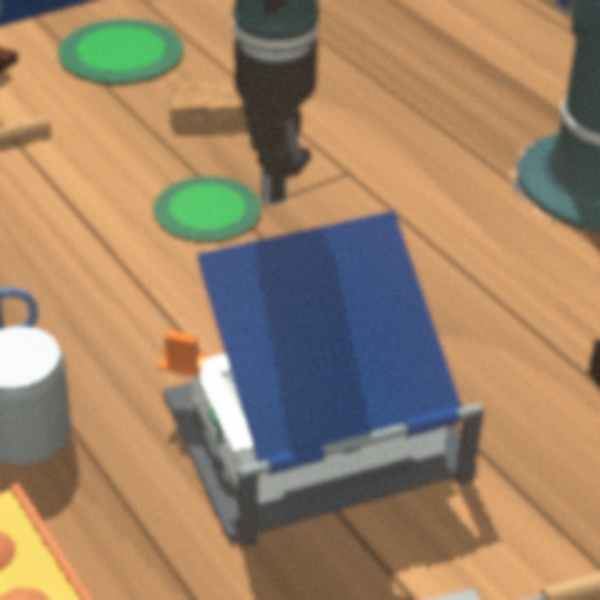

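Run:
```python
from h import *
np.set_printoptions(precision=3,suppress=True)
p,d=cams.camera("scene");W=cloud("scene",d)
for r in range(180,215,2): print(r,[tuple(W[r,c].round(3)) for c in (287,289,291)],p[r,289])
cv2.imwrite("pics/s4.png",cv2.resize(p[160:230,250:330,::-1],None,fx=8,fy=8))
p,d=cams.camera("wrist");cv2.imwrite("pics/w4.png",p[:,:,::-1])
```

```text
180 [(np.float64(0.528), np.float64(0.054), np.float64(0.261)), (np.float64(0.523), np.float64(0.055), np.float64(0.26)), (np.float64(0.517), np.float64(0.055), np.float64(0.258))] [57 50 42]
182 [(np.float64(0.528), np.float64(0.054), np.float64(0.256)), (np.float64(0.522), np.float64(0.054), np.float64(0.253)), (np.float64(0.517), np.float64(0.055), np.float64(0.252))] [61 56 51]
184 [(np.float64(0.524), np.float64(0.049), np.float64(0.246)), (np.float64(0.517), np.float64(0.046), np.float64(0.241)), (np.float64(0.532), np.float64(0.078), np.float64(0.266))] [59 54 46]
186 [(np.float64(0.527), np.float64(0.054), np.float64(0.244)), (np.float64(0.529), np.float64(0.065), np.float64(0.252)), (np.float64(0.533), np.float64(0.08), np.float64(0.262))] [59 53 48]
188 [(np.float64(0.524), np.float64(0.049), np.float64(0.234)), (np.float64(0.533), np.float64(0.071), np.float64(0.25)), (np.float64(0.531), np.float64(0.076), np.float64(0.253))] [57 51 46]
190 [(np.float64(0.522), np.float64(0.046), np.float64(0.227)), (np.float64(0.531), np.float64(0.069), np.float64(0.243)), (np.float64(0.5
[... 1708 characters left out ...]
t64(nan), np.float64(nan)), (np.float64(0.386), np.float64(-0.141), np.float64(0.0))] [185 140  97]
210 [(np.float64(0.401), np.float64(-0.139), np.float64(0.0)), (np.float64(0.393), np.float64(-0.141), np.float64(-0.004)), (np.float64(0.391), np.float64(-0.134), np.float64(-0.001))] [192 145 101]
212 [(np.float64(0.403), np.float64(-0.135), np.float64(-0.004)), (np.float64(0.398), np.float64(-0.133), np.float64(-0.005)), (np.float64(0.393), np.float64(-0.131), np.float64(-0.006))] [197 147 104]
214 [(np.float64(0.413), np.float64(-0.121), np.float64(0.002)), (np.float64(0.405), np.float64(-0.122), np.float64(-0.002)), (np.float64(0.405), np.float64(-0.112), np.float64(0.004))] [149 117 104]
```

View pics/s4.png

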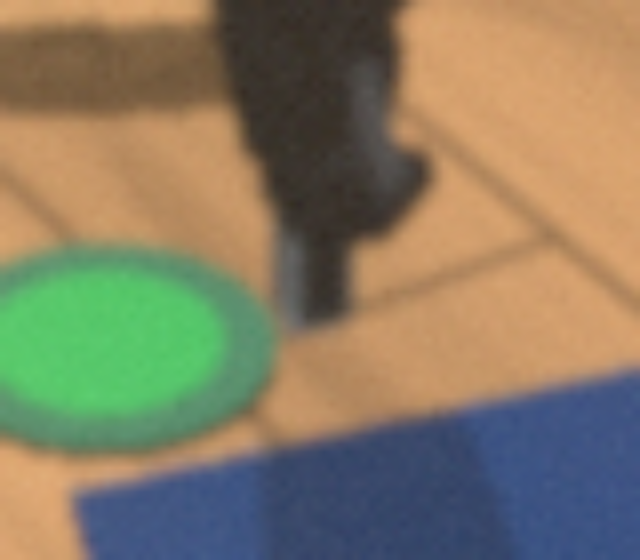

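View pics/w4.png

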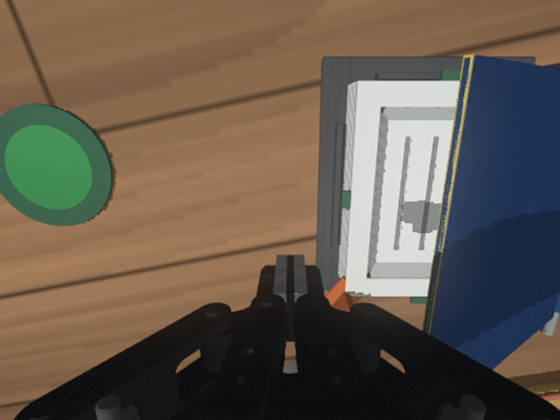

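The visible fingertips sit about 35 mm above the reported TCP. I'll cross-check the reported pose using the mat in the wrist view.

Run:
```python
from h import *
np.set_printoptions(precision=4,suppress=True)
s=readout.state();print(s["eef_pos"],s["joint_pos"],s["clock"])
p,d=cams.camera("wrist");W=cloud("wrist",d)
for m,ct,a in comps(mask(p,(45,100,40),(85,255,255)),300):
    q=W[m];q=q[~np.isnan(q[:,0])];print("green",ct,a,q.mean(0),q.min(0),q.max(0))
q=W[150:290:20,100:300:40];print(q[...,2])
i=cams.camera_info("wrist");C=i["mount"];K=i["intrinsics"]
for r in (245,255,258,262,266,270,280,290):
  for c in (282,298):
    z=d[r,c];P=C@np.array([(c-K[0,2])/K[0,0]*z,(r-K[1,2])/K[1,1]*z,z,1]);print(r,c,z,P[:3])
```

```text
[0.5147 0.0392 0.1623] [-0.459   0.291   0.3761  1.9864 -0.1339  0.8851  1.3539] 4.2
green [ 47.2406 165.5901] 5948 [ 0.4445 -0.2069  0.0042] [ 0.3999 -0.255   0.0018] [ 0.4921 -0.1608  0.0066]
[[ 0.005   0.0002  0.0002 -0.0003 -0.0002]
 [ 0.0027 -0.0005 -0.0007 -0.0013  0.0008]
 [ 0.0033  0.0019 -0.0005  0.0005 -0.0007]
 [-0.0006  0.001   0.0002 -0.0005 -0.0008]
 [-0.0002 -0.0001 -0.0004  0.0001 -0.0006]
 [-0.0003  0.0007  0.0013  0.0005  0.0002]
 [-0.0013 -0.001   0.0016  0.0015  0.2062]]
245 282 0.36620796 [ 0.1629 -0.0096  0.0726]
245 298 0.36613604 [0.1628 0.0088 0.0726]
255 282 0.15139273 [-0.0361 -0.0041 -0.0104]
255 298 0.15167056 [-0.0359  0.0035 -0.0103]
258 282 0.14825468 [-0.0394 -0.004  -0.0105]
258 298 0.14669707 [-0.0408  0.0034 -0.0111]
262 282 0.14376232 [-0.044  -0.0039 -0.0107]
262 298 0.14442381 [-0.0434  0.0033 -0.0104]
266 282 0.14145456 [-0.0467 -0.0039 -0.0101]
266 298 0.14032257 [-0.0477  0.0032 -0.0106]
270 282 0.13757385 [-0.0507 -0.0038 -0.0103]
270 298 0.13655621 [-0.0516  0.0031 -0.0108]
280 282 0.12878512 [-0.0598 -0.0035 -0.0107]
280 298 0.12988529 [-0.0588  0.003  -0.0101]
290 282 0.12143998 [-0.0674 -0.0034 -0.0108]
290 298 0.12212945 [-0.0668  0.0028 -0.0104]
```

The reported pose is right: the wrist view puts the mat at (0.4445,-0.207). The real fingertips are about 34 mm behind the reported TCP in both cameras, so I'll plan with that measured offset.

>>> apply_moves:
  commands:
    - [[0,0,-28],0]
    - [[9,42,-28],0]
    - [[13,61,-28],0]
    - [[15,74,-10],0]
    - [[18,88,4],0]
    - [[18,88,4],0]

```text
clock: 4.85
eef_pos: [0.5342, 0.1226, 0.1718]
orientation: [0.071, 0.701, -0.075, 0.706]
contact_force: [-10.5, -15.3, 20.5]
opening: 0.0001
```

```bash
python3 look.py 5
```

```text
4.85 [0.5342 0.1226 0.1718] [-10.5267 -15.2658  20.4641] 0.00011565370515506442
scene 4123 cover 0.8424412841165198 by mean 0.8318617154460985
top 121 cover 0.8439465271908495 by mean 0.7922695051730901
```

View pics/scene5.png

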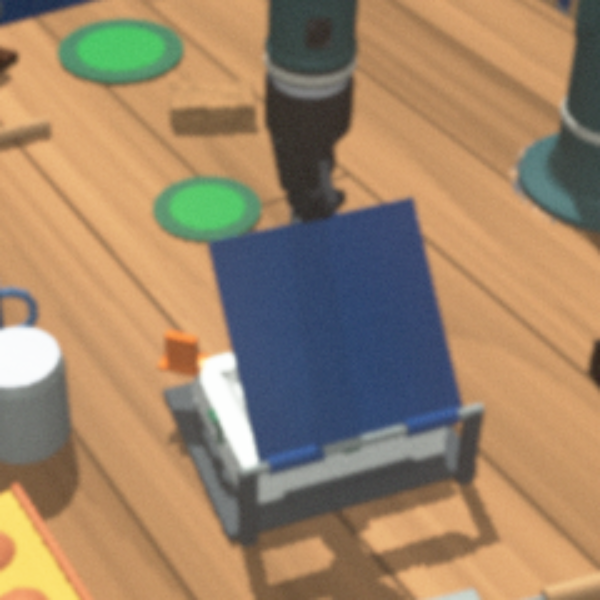

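The cover is now at 0.84, but the force is high because the edge is up against the knuckles. I'll raise the fingers a little so that it sits on the pads.

>>> apply_moves:
  commands:
    - [[-1,-4,8],0]
    - [[-1,-4,16],0]
    - [[-1,-4,16],0]

```text
clock: 5.25
eef_pos: [0.5344, 0.1187, 0.1893]
orientation: [0.073, 0.7, -0.074, 0.707]
contact_force: [-0.0, 0.6, 0.3]
opening: -0.0001
```

```bash
python3 look.py 6
```

```text
5.25 [0.5344 0.1187 0.1893] [-0.0157  0.6236  0.3028] -5.4665697885242874e-05
scene 4149 cover 0.8368976862159908 by mean 0.8275826746129821
top 158 cover 0.8484594087557723 by mean 0.792998691401911
```

>>> apply_moves:
  commands:
    - [[3,15,-1],0]
    - [[5,23,4],0]
    - [[6,30,10],0]
    - [[8,39,16],0]
    - [[10,47,21],0]
    - [[12,56,26],0]
    - [[13,65,30],0]
    - [[15,74,34],0]
    - [[17,82,38],0]
    - [[17,82,38],0]

```text
clock: 6.35
eef_pos: [0.5504, 0.203, 0.226]
orientation: [0.071, 0.701, -0.073, 0.706]
contact_force: [0.4, 0.8, -1.5]
opening: -0.0005
```

```bash
python3 look.py 7
```

```text
6.35 [0.5504 0.203  0.226 ] [ 0.3826  0.8153 -1.5486] -0.00045906655610586334
scene 693 cover 1.3223613503446203 by mean 1.3033005317551631
```

View pics/scene7.png

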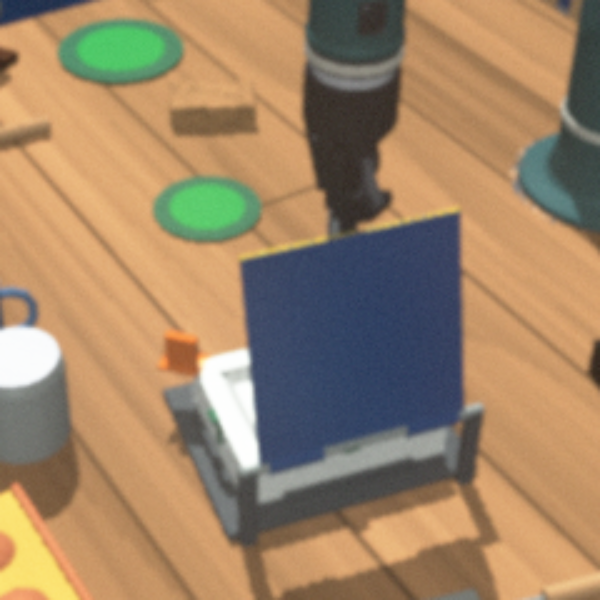

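>>> apply_moves:
  commands:
    - [[2,10,4],0]
    - [[4,20,6],0]
    - [[6,29,8],0]
    - [[8,39,9],0]
    - [[10,48,10],0]
    - [[10,50,10],0]
    - [[10,50,10],0]
    - [[10,50,10],0]

```text
clock: 7.25
eef_pos: [0.5602, 0.2519, 0.2358]
orientation: [0.072, 0.701, -0.073, 0.706]
contact_force: [-0.3, 0.8, -0.1]
opening: -0.0002
```

```bash
python3 look.py 8
```

```text
7.25 [0.5602 0.2519 0.2358] [-0.3396  0.7901 -0.1295] -0.00015941481352591848
top 91 cover 1.5813921475143677 by mean 1.4873783835273582
```

View pics/scene8.png

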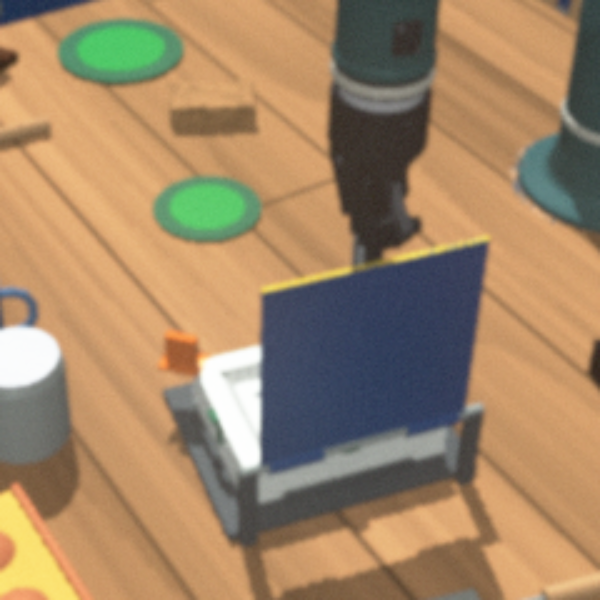

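View pics/top8.png

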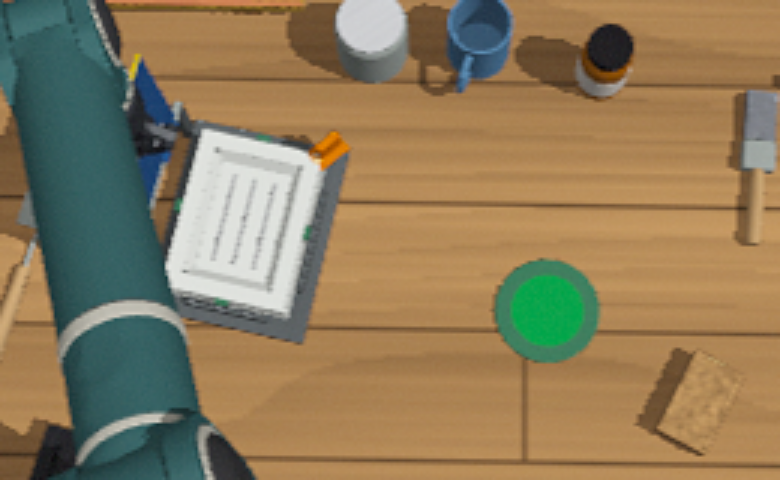

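The cover looks upright, about 1.56 by geometry. I back away and hover over the tab, turning the jaws to the pinch axis.

>>> apply_moves:
  commands:
    - [[-6,-30,0],0]
    - [[-8,-70,0],-5]
    - [[15,-110,0],-13]
    - [[38,-150,0],-21]
    - [[60,-175,-10],-29]
    - [[71,-184,-35],-36.85]
    - [[71,-184,-50],-36.85]
    - [[71,-184,-50],-36.85]
    - [[71,-184,-50],-36.85]

```text
clock: 8.25
eef_pos: [0.6307, 0.0691, 0.1859]
orientation: [0.289, 0.643, -0.292, 0.647]
contact_force: [0.7, 0.7, 0.2]
opening: 0.0001
```

>>> apply_moves:
  commands:
    - [[0,0,0],0]
    - [[0,0,0],0]
    - [[0,0,0],0]
    - [[0,0,0],0]
    - [[0,0,0],0]
    - [[0,0,0],0]
  fingers: 0

```text
clock: 8.85
eef_pos: [0.6307, 0.0691, 0.186]
orientation: [0.289, 0.643, -0.292, 0.647]
contact_force: [-0.0, -0.2, 0.2]
opening: 0.0846
```

```bash
cat > tab.py <<'E'
from h import *
import sys
np.set_printoptions(precision=4,suppress=True)
k=sys.argv[1]
s=readout.state();Rm=R.from_quat(s["orientation"]).as_matrix();print(s["clock"],s["eef_pos"],"jaw",np.degrees(np.arctan2(Rm[1,1],Rm[0,1])),"x",Rm[:,0],s["opening"],s["contact_force"])
p,d=cams.camera("wrist");W=cloud("wrist",d);cv2.imwrite(f"pics/w{k}.png",p[:,:,::-1])
for m,ct,a in comps(mask(p,(3,150,90),(20,255,255)),60):
    q=W[m];q=q[~np.isnan(q[:,0])];q=q[(q[:,2]>.03)&(q[:,2]<.4)]
    if len(q)<30: continue
    zt=np.percentile(q[:,2],98);t=q[q[:,2]>zt-.007];x=(t[:,:2]-t[:,:2].mean(0));v=np.linalg.svd(x,full_matrices=False)[2][0]
    print("orange",ct,a,"ztop",zt,"top mean",t.mean(0),"mid bbox",(t.min(0)+t.max(0))/2,"len dir",np.degrees(np.arctan2(v[1],v[0])),np.ptp(x@v))
K=cams.camera_info("wrist")
p,d=cams.camera("scene");cv2.imwrite(f"pics/s{k}.png",cv2.resize(p[120:360,180:420,::-1],None,fx=2.5,fy=2.5));W=cloud("scene",d)
m=mask(p,(20,110,110),(35,255,255))
for m,ct,a in comps(m,10):
    q=W[m];q=q[~np.isnan(q[:,0])]
    if len(q) and 0.2<np.median(q[:,2])<.4: print("yellow",ct,a,np.median(q,0),"a",np.median((q[:,:2]-[.5625,.2735])@[.2036,.979]))
E
python3 tab.py 9
```

```text
8.85 [0.6307 0.0691 0.186 ] jaw 41.55365687767052 x [ 0.0033 -0.0061 -1.    ] 0.08461116107890562 [-0.0318 -0.2052  0.2482]
orange [284.5521 197.8352] 1056 ztop 0.0915138931096913 top mean [0.6304 0.0633 0.0902] mid bbox [0.6305 0.063  0.0894] len dir -48.3946628174982 0.03139737656393866
yellow [355.2872 219.0957] 94 [0.4785 0.2732 0.2892] a -0.00496967927405368
yellow [323.3 226.8] 10 [0.5767 0.2655 0.29  ] a -0.0041410495872416546
yellow [307.0345 230.4828] 29 [0.6065 0.2588 0.2907] a -0.00324028321869515
yellow [289.6154 234.6154] 13 [0.6483 0.2507 0.2893] a -0.004922115500921347
```

View pics/w9.png

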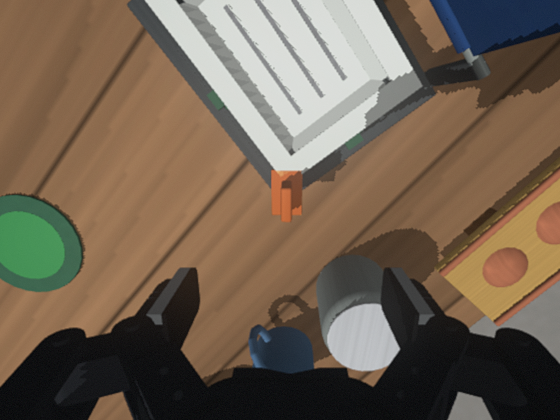

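View pics/s9.png

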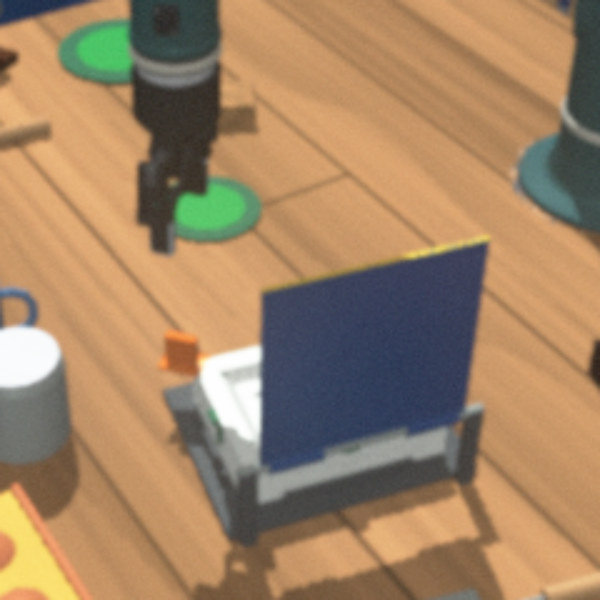

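The cover edge is at a≈-4.5 mm, which gives about 1.55 rad. The tab at (287,198) has its top at z=0.0915 as expected and is 31 mm long, with pinch direction 41.6° against jaw 41.55°. I shift -5 mm in y, descend partway and look again.

>>> apply_moves:
  commands:
    - [[0,-5,-40],0]
    - [[0,-5,-80],0]
    - [[0,-5,-95],0]
    - [[0,-5,-95],0]
    - [[0,-5,-95],0]

```text
clock: 9.45
eef_pos: [0.6317, 0.064, 0.0921]
orientation: [0.289, 0.642, -0.291, 0.647]
contact_force: [0.2, 0.4, 0.7]
opening: 0.0851
```

```bash
python3 tab.py 10
```

```text
9.45 [0.6317 0.064  0.0921] jaw 41.542941436299536 x [ 0.0048 -0.0062 -1.    ] 0.0851494610336994 [0.2442 0.3556 0.6703]
orange [287.1728 229.9747] 2217 ztop 0.09217928170250748 top mean [0.6309 0.0636 0.0911] mid bbox [0.6315 0.0632 0.0898] len dir -49.21643556218199 0.03164789533200917
yellow [340.3333 222.8333] 24 [0.5381 0.2741 0.2908] a -0.0029641185861308352
yellow [311.4211 229.4211] 19 [0.5992 0.2606 0.2902] a -0.004432724616499756
yellow [293.6667 233.6667] 21 [0.6366 0.2544 0.291 ] a -0.003266624945633342
```

View pics/w10.png

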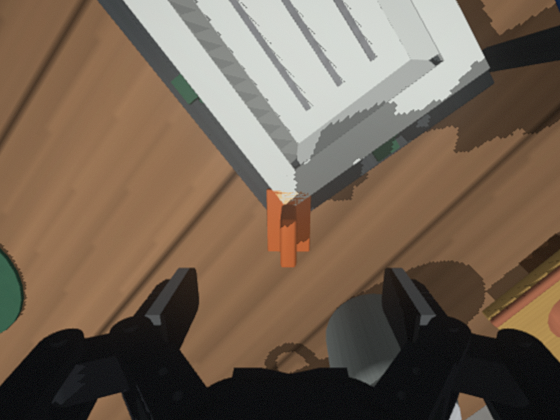

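The tab is centred between the fingers, with its top at (288,230). I descend to grasp height.

>>> apply_moves:
  commands:
    - [[-1,0,-30],0]
    - [[-1,0,-50],0]
    - [[-1,0,-61],0]
    - [[-1,0,-61],0]
    - [[-1,0,-61],0]

```text
clock: 10.05
eef_pos: [0.6323, 0.0642, 0.0332]
orientation: [0.29, 0.641, -0.291, 0.648]
contact_force: [0.3, -0.8, 1.0]
opening: 0.0855
```

```bash
python3 tab.py 11
```

```text
10.05 [0.6323 0.0642 0.0332] jaw 41.549959792916916 x [ 0.0086 -0.0054 -0.9999] 0.08551004159210893 [ 0.2958 -0.8217  1.0267]
orange [286.2803 269.9337] 4377 ztop 0.09163467249307958 top mean [0.6308 0.0636 0.0907] mid bbox [0.6314 0.0631 0.0886] len dir -48.770426231849164 0.031986755013805546
yellow [340.0385 222.8462] 26 [0.536  0.2728 0.2901] a -0.0038523179181918213
yellow [301.4286 231.6837] 98 [0.5969 0.2542 0.2902] a -0.003466301966833576
```

View pics/w11.png

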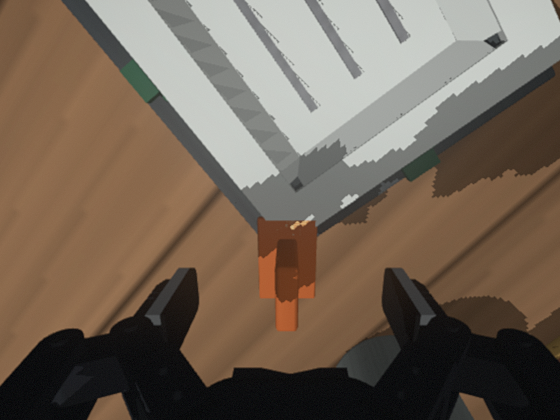

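View pics/s11.png

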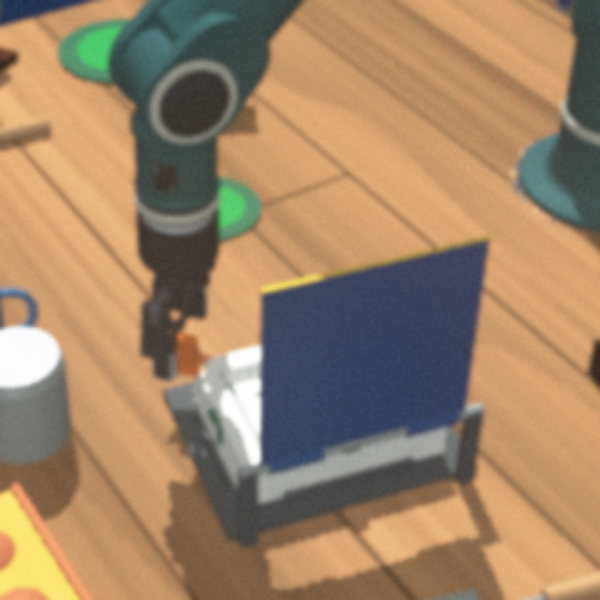

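The tab is well between the pads, so I close.

>>> apply_moves:
  commands:
    - [[-1,-1,-1],0]
    - [[-1,-1,-1],0]
    - [[-1,-1,-1],0]
    - [[-1,-1,-1],0]
    - [[-1,-1,-1],0]
    - [[-1,-1,-1],0]
    - [[-1,-1,-1],0]
    - [[-1,-1,-1],0]
  fingers: 255

```text
clock: 10.95
eef_pos: [0.6315, 0.0632, 0.0326]
orientation: [0.29, 0.641, -0.29, 0.649]
contact_force: [-0.2, -0.1, 1.3]
opening: 0.0091
```

```bash
python3 tab.py 12
```

```text
10.95 [0.6315 0.0632 0.0326] jaw 41.541363026152624 x [ 0.0092 -0.0051 -0.9999] 0.009114316667660025 [-0.1659 -0.1411  1.2937]
orange [268.712  240.4035] 632 ztop 0.06766462523692114 top mean [0.6176 0.0672 0.068 ] mid bbox [0.6171 0.0658 0.0686] len dir -97.27550116237006 0.013794218700038646
orange [309.0439 242.6622] 524 ztop 0.06004027805046939 top mean [0.6304 0.0791 0.0587] mid bbox [0.6311 0.0808 0.0651] len dir -30.32871486345679 0.02179593193576543
orange [290.2933 299.2514] 1289 ztop 0.0916812530244887 top mean [0.631  0.0639 0.0905] mid bbox [0.6315 0.0632 0.0903] len dir -49.12682476563231 0.03241278770495335
yellow [340.1739 222.8696] 23 [0.5412 0.274  0.2911] a -0.002964149337459729
yellow [298.1724 232.3448] 87 [0.6071 0.2525 0.2892] a -0.004332581331752058
```

View pics/w12.png

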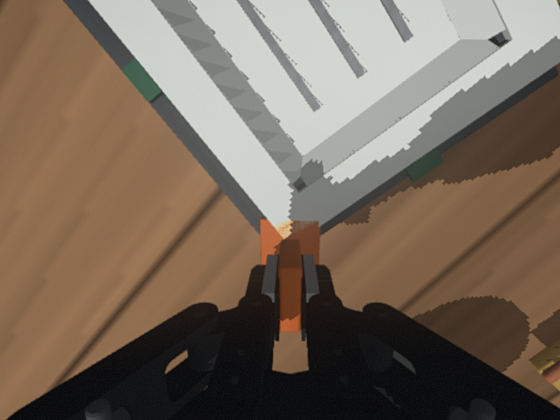

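View pics/s12.png

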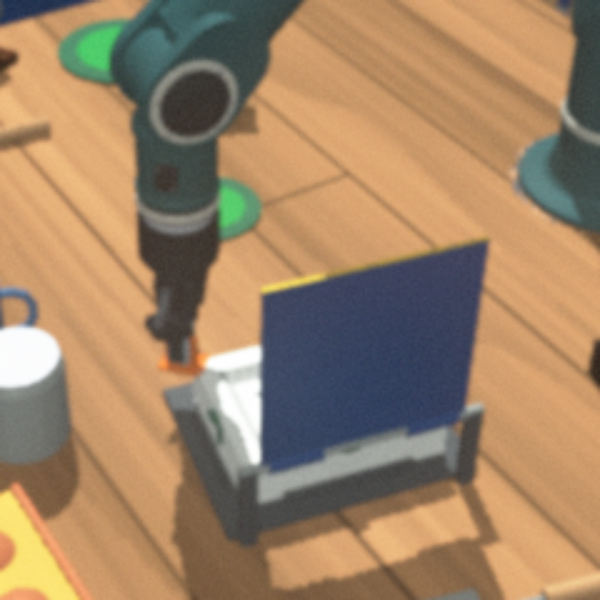

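Gripped: the opening is 9.1 mm on a nominal 10 mm fin. Now a gentle start to the peel, then I measure the tilt.

>>> apply_moves:
  commands:
    - [[0,0,2],0]
    - [[0,0,4],0]
    - [[-1,1,6],0]
    - [[-1,1,8],0]
    - [[-1,1,8],0]

```text
clock: 11.55
eef_pos: [0.6307, 0.0645, 0.0411]
orientation: [0.29, 0.641, -0.29, 0.649]
contact_force: [-0.3, 0.5, -0.8]
opening: 0.0089
```

```bash
cat > lin.py <<'E'
from h import *
import sys
np.set_printoptions(precision=4,suppress=True)
k=sys.argv[1]
s=readout.state();print(s["clock"],s["eef_pos"],s["opening"],s["contact_force"],s["moment"])
for n in ["wrist","scene","top"][:int(sys.argv[2])]:
    p,d=cams.camera(n);W=cloud(n,d)
    a=p if n=="wrist" else (p[100:380,150:430] if n=="scene" else p[110:310,140:420])
    f=1 if n=="wrist" else 2
    cv2.imwrite(f"pics/{n[0]}{k}.png",cv2.resize(a[:,:,::-1],None,fx=f,fy=f))
    m=mask(p,(0,0,110),(180,45,255))&(W[...,2]>.045)&(W[...,2]<.4)&(np.hypot(W[...,0]-s["eef_pos"][0],W[...,1]-s["eef_pos"][1])<.3)
    c=sorted(comps(m,100),key=lambda c:-c[2])
    if not c: continue
    q=W[c[0][0]]; zz=q[:,2]
    # plane fit robust: iterate keeping upper (rim) points
    A=np.c_[q[:,:2]-q[:,:2].mean(0),np.ones(len(q))];w=np.ones(len(q),bool)
    for _ in range(15):
        x=np.linalg.lstsq(A[w],zz[w],rcond=None)[0];r=zz-A@x;w=(r>-.003)&(r<.006)
    print(n,"pts",len(q),w.sum(),"slope",x[:2],"tilt",np.hypot(*x[:2]),"dir",np.degrees(np.arctan2(x[1],x[0])),"ctr",q[:,:2].mean(0),x[2])
    e=s["eef_pos"][:2]; ex=np.array([.979,-.2036]);ey=np.array([.2036,.979])
    for nm,l in (("tabc",(-.009,.007)),("far",(-.209,.157))):
        pt=e+l[0]*ex+l[1]*ey;print("  rim top z at",nm,np.r_[pt-q[:,:2].mean(0),1]@x)
    print("  rest rms",r[w].std())
E
python3 lin.py 13 3
```

```text
11.55 [0.6307 0.0645 0.0411] 0.008902171905907025 [-0.2928  0.5429 -0.7821] [-0.0546 -0.0727  0.0098]
wrist pts 65730 30611 slope [ 0.0037 -0.001 ] tilt 0.0038393666324873393 dir -14.46063660567071 ctr [0.5869 0.1417] 0.06672281146253577
  rim top z at tabc 0.06692383986275229
  rim top z at far 0.06612961513887614
  rest rms 0.0008928501549034782
scene pts 1252 633 slope [ 0.0031 -0.0032] tilt 0.004461009059771135 dir -46.18170374795164 ctr [0.7886 0.0317] 0.09888371153007579
  rim top z at tabc 0.09823964770897947
  rim top z at far 0.09712546266850597
  rest rms 0.001649350482098965
top pts 388 196 slope [-0.0269  0.0269] tilt 0.03805832508546657 dir 134.96260952978827 ctr [0.7737 0.0066] 0.10127894175881046
  rim top z at tabc 0.1071172903808784
  rim top z at far 0.11661279405659995
  rest rms 0.001968698761287926
```

View pics/w13.png

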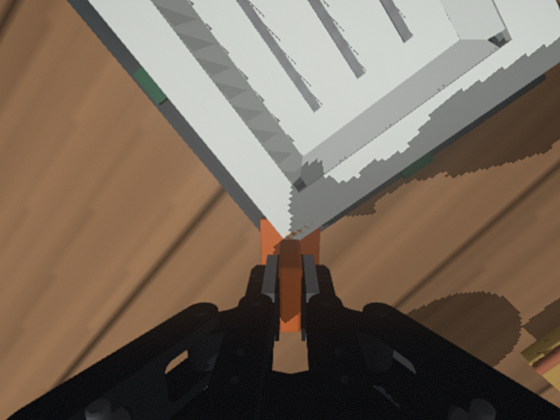

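View pics/s13.png

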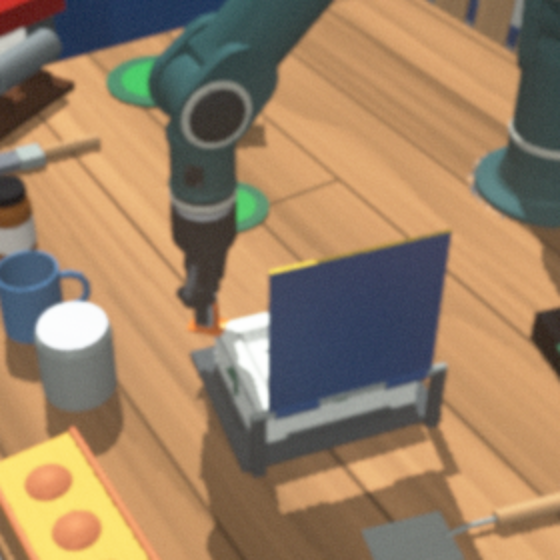

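The liner came up level by about 8 mm with a tilt of only 0.004, because the grip's torsional friction doesn't let the tab pivot. I'll set it back down and try a lighter closure so that it can pivot about the pinch axis.

>>> apply_moves:
  commands:
    - [[1,-1,-4],0]
    - [[1,-1,-8],0]
    - [[1,-1,-8.5],0]
    - [[1,-1,-8.5],0]

```text
clock: 12.1
eef_pos: [0.6327, 0.0627, 0.0336]
orientation: [0.291, 0.64, -0.29, 0.649]
contact_force: [-1.2, -2.1, 8.6]
opening: 0.0088
```

>>> apply_moves:
  commands:
    - [[0,0,0],0]
    - [[0,0,0],0]
    - [[0,0,0],0]
  fingers: 235

```text
clock: 12.4
eef_pos: [0.6332, 0.0626, 0.034]
orientation: [0.291, 0.64, -0.29, 0.649]
contact_force: [-1.1, -0.9, 5.9]
opening: 0.0091
```

>>> apply_moves:
  commands:
    - [[0,0,0],0]
    - [[0,0,0],0]
    - [[0,0,0],0]
  fingers: 228

```text
clock: 12.7
eef_pos: [0.6332, 0.0627, 0.034]
orientation: [0.291, 0.64, -0.29, 0.649]
contact_force: [-0.8, -1.3, 4.3]
opening: 0.0092
```

>>> apply_moves:
  commands:
    - [[0,0,0],0]
    - [[0,0,0],0]
    - [[0,0,0],0]
  fingers: 226

```text
clock: 13.0
eef_pos: [0.6332, 0.0626, 0.0339]
orientation: [0.291, 0.64, -0.29, 0.649]
contact_force: [-0.1, -0.2, 3.0]
opening: 0.0096
```

>>> apply_moves:
  commands:
    - [[0,0,0],0]
    - [[0,0,0],0]
    - [[0,0,0],0]
  fingers: 224

```text
clock: 13.3
eef_pos: [0.6332, 0.0626, 0.0337]
orientation: [0.291, 0.64, -0.29, 0.649]
contact_force: [0.5, 0.5, 1.1]
opening: 0.01
```

Contact starts near count 224, so the force can be graded. I'll try lifting with 226.

>>> apply_moves:
  commands:
    - [[0,0,0],0]
    - [[0,0,0],0]
    - [[0,0,2],0]
    - [[0,0,4],0]
    - [[0,0,6],0]
    - [[-1,1,8],0]
    - [[-1,1,10],0]
    - [[-1,1,12],0]
    - [[-1,1,12],0]
  fingers: 226

```text
clock: 14.2
eef_pos: [0.6323, 0.0637, 0.046]
orientation: [0.291, 0.64, -0.29, 0.649]
contact_force: [0.8, -0.1, -1.1]
opening: 0.0101
```

```bash
python3 lin.py 14 1
```

```text
14.2 [0.6323 0.0637 0.046 ] 0.010084539266190686 [ 0.7651 -0.0656 -1.0973] [-0.0577 -0.0706 -0.0021]
wrist pts 64479 29684 slope [ 0.0377 -0.0342] tilt 0.05091124681841725 dir -42.231877054152484 ctr [0.5883 0.1417] 0.06784367353725489
  rim top z at tabc 0.07159518030139815
  rim top z at far 0.058947018881926744
  rest rms 0.0008910698753017227
```

It peels now: the tilt is 0.05 and the far corner is still at its rest height. I continue to about 34 mm.

>>> apply_moves:
  commands:
    - [[0,0,3],0]
    - [[0,0,6],0]
    - [[-1,1,9],0]
    - [[-1,1,12],0]
    - [[-1,1,15],0]
    - [[-2,2,18],0]
    - [[-2,2,21],0]
    - [[-2,2,21],0]
    - [[-2,2,21],0]

```text
clock: 15.15
eef_pos: [0.6303, 0.0658, 0.067]
orientation: [0.291, 0.64, -0.29, 0.649]
contact_force: [0.9, -0.3, -1.2]
opening: 0.0097
```

```bash
python3 lin.py 15 2
```

```text
15.15 [0.6303 0.0658 0.067 ] 0.009733297757726342 [ 0.8622 -0.3335 -1.2363] [-0.0248 -0.0006 -0.0099]
wrist pts 62615 28240 slope [ 0.095  -0.0994] tilt 0.1375127751326593 dir -46.295775015717076 ctr [0.5856 0.1432] 0.0809266558102879
  rim top z at tabc 0.09131038157473349
  rim top z at far 0.056962244160931125
  rest rms 0.0008695726567073452
scene pts 1276 357 slope [0.0372 0.0441] tilt 0.057645231872482064 dir 49.83917334217154 ctr [0.6123 0.1647] 0.09002046848127215
  rim top z at tabc 0.08643940197269719
  rim top z at far 0.088558783714792
  rest rms 0.0019409949876499377
```

View pics/s15.png

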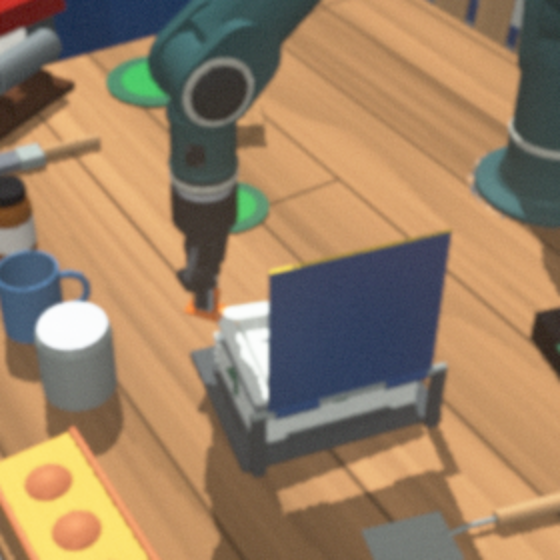

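View pics/w15.png

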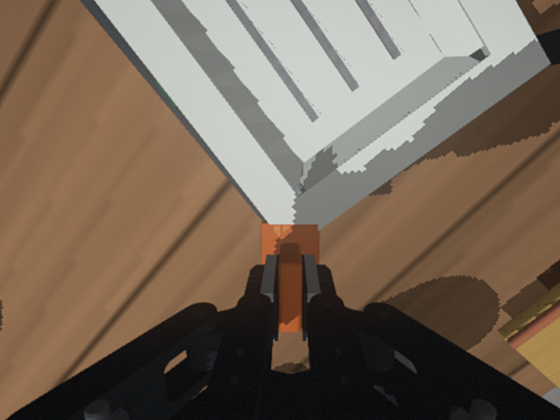

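Tab corner is about 32 mm up with the far corner resting, so the peel step is met. I'll lower part way under the light grip so that it pivots nearly level, then grip hard and lift.

>>> apply_moves:
  commands:
    - [[0,0,-4],0]
    - [[0,0,-8],0]
    - [[1,-1,-12],0]
    - [[1,-1,-16],0]
    - [[1,-1,-20],0]
    - [[2,-2,-24],0]
    - [[2,-2,-26],0]
    - [[2,-2,-26],0]

```text
clock: 16.05
eef_pos: [0.6322, 0.0635, 0.0405]
orientation: [0.291, 0.64, -0.29, 0.649]
contact_force: [0.2, -0.2, -0.7]
opening: 0.0097
```

>>> apply_moves:
  commands:
    - [[0,0,0],0]
    - [[0,0,0],0]
    - [[0,0,0],0]
    - [[0,0,0],0]
    - [[0,0,0],0]
  fingers: 255

```text
clock: 16.55
eef_pos: [0.6322, 0.0635, 0.0406]
orientation: [0.291, 0.64, -0.29, 0.649]
contact_force: [-0.6, -0.2, -0.1]
opening: 0.0089
```

```bash
python3 lin.py 16 1
```

```text
16.55 [0.6322 0.0635 0.0406] 0.008870114217277377 [-0.5679 -0.1828 -0.0544] [0.0197 0.0021 0.0136]
wrist pts 64776 29861 slope [ 0.0186 -0.0108] tilt 0.02144327403811625 dir -30.09116684770069 ctr [0.5884 0.1416] 0.06493759421985222
  rim top z at tabc 0.06635974641690562
  rim top z at far 0.06127702466685004
  rest rms 0.0008929025956756747
```

Tilt is only 0.02 and the grip is firm. I lift straight up, slowly at first.

>>> apply_moves:
  commands:
    - [[0,0,3],0]
    - [[0,0,6],0]
    - [[0,0,10],0]
    - [[0,0,16],0]
    - [[0,0,24],0]
    - [[0,0,34],0]
    - [[0,0,46],0]
    - [[0,0,58],0]
    - [[0,0,66],0]
    - [[0,0,66],0]

```text
clock: 17.6
eef_pos: [0.6333, 0.0636, 0.1084]
orientation: [0.292, 0.639, -0.29, 0.65]
contact_force: [0.8, 0.6, -0.1]
opening: 0.0091
```

```bash
python3 lin.py 17 3
```

```text
17.6 [0.6333 0.0636 0.1084] 0.009109218574630488 [ 0.7822  0.5773 -0.1218] [-0.1258 -0.0165 -0.0352]
wrist pts 64815 29851 slope [ 0.0212 -0.0125] tilt 0.02458867898198166 dir -30.594882150870358 ctr [0.5888 0.1416] 0.13150369644884785
  rim top z at tabc 0.13315666091486975
  rim top z at far 0.1273114347907918
  rest rms 0.0008924893221350306
scene pts 1226 622 slope [0.003 0.006] tilt 0.006713332675466596 dir 63.33914506079485 ctr [0.7887 0.0313] 0.09899614711570706
  rim top z at tabc 0.09875191636660932
  rim top z at far 0.09937943600888255
  rest rms 0.001534620934873353
top pts 376 192 slope [-0.0297 -0.0073] tilt 0.030588174172748926 dir -166.23032654797686 ctr [0.7726 0.0054] 0.10102621143870757
  rim top z at tabc 0.1048978272279939
  rim top z at far 0.1084419319576829
  rest rms 0.0020788015424533634
```

View pics/s17.png

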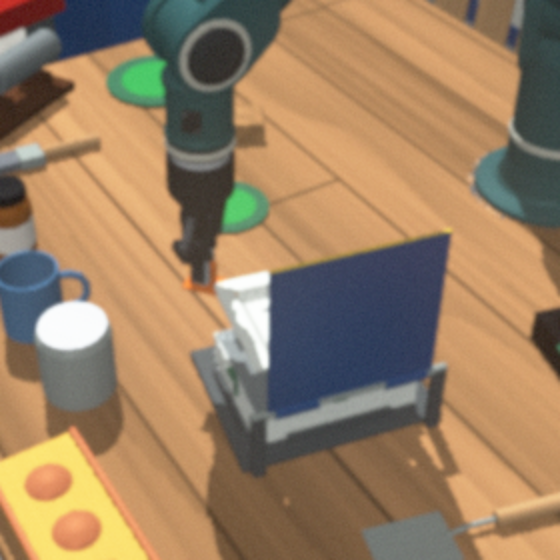

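View pics/t17.png

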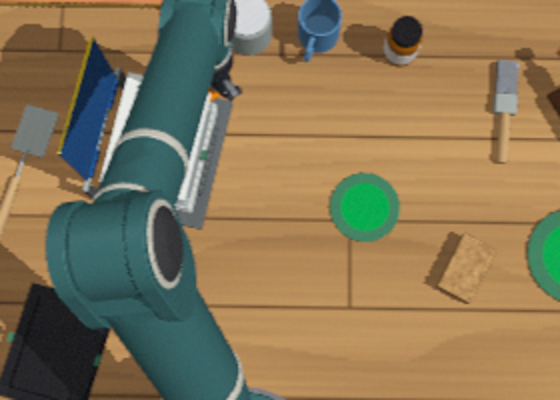

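The liner is clear and level (tilt about 0.025), the cover is upright and the stack stays in place. I raise 35 mm more and carry to the mat: tool target (0.5345,-0.309), a shift of (-99,-373,+35).

>>> apply_moves:
  commands:
    - [[0,0,12],0]
    - [[0,0,25],0]
    - [[0,-10,35],0]
    - [[-5,-28,35],0]
    - [[-12,-50,35],0]
    - [[-20,-75,35],0]
    - [[-28,-102,35],0]
    - [[-36,-130,35],0]
    - [[-44,-160,35],0]
    - [[-52,-190,35],0]

```text
clock: 18.75
eef_pos: [0.5783, -0.1294, 0.1414]
orientation: [0.291, 0.64, -0.291, 0.649]
contact_force: [0.4, -0.9, -0.5]
opening: 0.0089
```

>>> apply_moves:
  commands:
    - [[-8,-30,0],0]
    - [[-16,-60,0],0]
    - [[-23,-90,0],0]
    - [[-30,-117,0],0]
    - [[-36,-140,0],0]
    - [[-41,-160,0],0]
    - [[-45,-174,0],0]
    - [[-47,-182,0],0]
    - [[-47,-183,0],0]
    - [[-47,-183,0],0]

```text
clock: 19.75
eef_pos: [0.5315, -0.3118, 0.1413]
orientation: [0.291, 0.64, -0.291, 0.649]
contact_force: [0.7, -0.4, -0.6]
opening: 0.0092
```

```bash
sed -i 's/p\[100:380,150:430\]/p[80:380,120:420]/' lin.py; python3 lin.py 18 3
```

```text
19.75 [ 0.5315 -0.3118  0.1413] 0.009240392126516821 [ 0.684  -0.3796 -0.6157] [-0.0639 -0.1236 -0.0008]
wrist pts 64347 29751 slope [ 0.019  -0.0126] tilt 0.02277990752646446 dir -33.465212313021176 ctr [ 0.4878 -0.2331] 0.16543334466503226
  rim top z at tabc 0.16700222874229895
  rim top z at far 0.1615055472951556
  rest rms 0.0008811249996890158
scene pts 2065 935 slope [ 0.0189 -0.0082] tilt 0.02061303898603581 dir -23.322008753248753 ctr [ 0.4396 -0.2111] 0.16329736846116646
  rim top z at tabc 0.16564717835377488
  rim top z at far 0.16098830241077838
  rest rms 0.0016286777476343711
top pts 587 247 slope [ 0.0355 -0.0133] tilt 0.037929112908437854 dir -20.473654037163158 ctr [ 0.3809 -0.2423] 0.16541537263040063
  rim top z at tabc 0.1713111570953079
  rim top z at far 0.16295049407629586
  rest rms 0.0020930216891932906
```

View pics/s18.png

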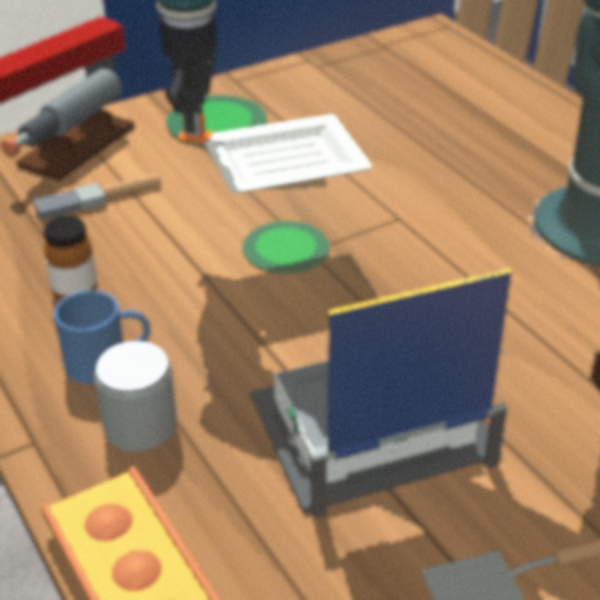

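View pics/t18.png

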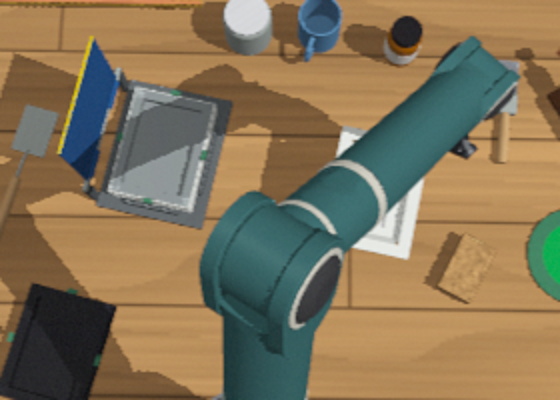

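View pics/w18.png

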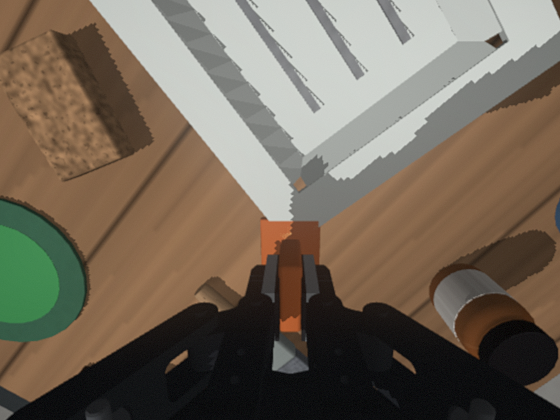

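The scene view puts the liner centre at (0.440,-0.211) against the mat at (0.4445,-0.2065). The underside is at about 0.148 m, the tilt about 0.02, and nothing is touching it. A small nudge, settle, then hand in.

>>> apply_moves:
  commands:
    - [[2,2,0],0]
    - [[4,4,0],0]
    - [[4,4,0],0]
    - [[4,4,0],0]
    - [[4,4,0],0]
    - [[4,4,0],0]

```text
clock: 20.5
eef_pos: [0.5358, -0.3073, 0.1413]
orientation: [0.291, 0.64, -0.29, 0.649]
contact_force: [0.0, -0.3, 0.1]
opening: 0.0091
```

```bash
python3 lin.py 19 2
python3 - <<'E'
from h import *
print(manip.finish_job(), readout.state()["clock"])
E
```

```text
20.5 [ 0.5358 -0.3073  0.1413] 0.009149674129448497 [ 0.0211 -0.2619  0.059 ] [-0.0523 -0.0758  0.0494]
wrist pts 64481 29778 slope [ 0.0192 -0.0129] tilt 0.02308418916255476 dir -33.890788703020256 ctr [ 0.4919 -0.2291] 0.16546102438041646
  rim top z at tabc 0.167054845288512
  rim top z at far 0.16147369162043232
  rest rms 0.000883935384035025
scene pts 2082 947 slope [ 0.0182 -0.0091] tilt 0.02030251302030783 dir -26.607929700028293 ctr [ 0.4436 -0.2075] 0.16338342722980875
  rim top z at tabc 0.16574991979970077
  rim top z at far 0.16104446584671606
  rest rms 0.0016279737614214058
the job is handed in; nothing more can be done
the job is handed in; nothing more can be done
```

The job is handed in, at about 20.6 s of the 59 s allowed: the cover stands upright and the top liner is held by its tab over the mat. No verdict was reported, so the results below are my own last measurements.

**What I did**
- I pushed the cover up with shut fingers. Its edge measured 3–5 mm short of the hinge line, about 1.55 rad.
- I peeled the liner by its orange tab. The tab corner rose about 32 mm while the far corner stayed at its rest height.
- I lifted the liner off the stack and carried it to the 130 mm mat, the smaller of the two.

**Last checks**
- **Position:** the liner centre is at (0.444, -0.2075) and the mat at (0.4445, -0.2065).
- **Height and level:** the underside is about 0.148 m up and the tilt about 0.02 rad.
- **Grip:** the fingers hold at 9.1 mm on the 10 mm fin.
- **Surroundings:** in the last pictures the stack and other items look unmoved and nothing touches the liner. I judged this by eye, without measuring them.

**What failed or disagreed on the way**
- **Fingertips:** they sat about 34 mm behind the reported TCP in both the wrist and scene views, so my first push passed over the cover. I used the measured offset from then on.
- **Second push:** it briefly read about 27 N because the knuckles were against the cover's edge, so I raised the fingers.
- **Peel:** the first try at full grip brought the liner up level by about 8 mm. I set it back down and repeated with a lighter closure so the tab could pivot.
- **Plane fits:** several from the scene and top views were off because they caught other white objects or too little of the liner. For tilt I relied on the wrist view, and the final scene fit agreed with it.

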